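Build the soil sieve stack on the shaker

TASK

Set up the sieve shaker for the next soil sample: press the green collecting pan straight down into the round shaker base until both orange catches snap over its flange. Then stack the sieves on it one after another, each fully nested and level in the one below: blue (fine) first, then yellow (medium), then red (coarse) on top. Leave the jar, the brush and the scoop where they are and let go of everything at the end.

Things in the scene. Friction and masses are not known exactly. Their poses are not given: they have to be found in the camera images.
- shaker: fixed round white plinth, dia 130, deck 40 mm up; on it a grey guide ring (inside dia 74, 5 high) and two orange catches on its own +x and -x sides, 24 wide, from 31.5 to 55 mm off the axis, 20 mm high, sloped on top to lead the pan in. Its +y and -y sides are free for fingers. Yaw within 0.5 rad of world. Origin: centre of the underside, bench level, z up; the pan seats 40 mm above it on its axis
- pan: green cup on the bench, 36 mm high, outside dia 60, inside 54, floor 6 up; foot flange dia 68, 6 high, lower edge chamfered to 62. 85-155 g. Pressed down on the base axis, its flange meets the catch slopes 11 mm above the deck, spreads them 2 to 3 mm (about 10 N in all), and they snap over it; its origin is then 40 mm above the shaker's. Origin: centre of underside, z up; round
- sieve_fine: fine sieve, blue cup on the bench, 36 mm high: tube of outside dia 60, inside 54 from 7 up to 36; mesh floor 9 up; below it a spigot dia 49, 7 long, tapered to 40, that drops into the 54 mouth of the pan or another sieve until the shoulder rests on the rim (origin then 29 mm above that of the part below). 85-155 g. Origin: centre of underside, z up; round, any yaw
- sieve_medium: medium sieve, yellow cup on the bench, 36 mm high: tube of outside dia 60, inside 54 from 7 up to 36; mesh floor 9 up; below it a spigot dia 49, 7 long, tapered to 40, that drops into the 54 mouth of the pan or another sieve until the shoulder rests on the rim (origin then 29 mm above that of the part below). 85-155 g. Origin: centre of underside, z up; round, any yaw
- sieve_coarse: coarse sieve, red cup on the bench, 36 mm high: tube of outside dia 60, inside 54 from 7 up to 36; mesh floor 9 up; below it a spigot dia 49, 7 long, tapered to 40, that drops into the 54 mouth of the pan or another sieve until the shoulder rests on the rim (origin then 29 mm above that of the part below). 85-155 g. Origin: centre of underside, z up; round, any yaw
- catch_a (a joint): travel of the orange sprung catch on the +x side of the shaker base, m; 0 = fully in (as at the start and once snapped over the flange), grows to 0.009 as it is pushed outward
- catch_b (a joint): travel of the orange sprung catch on the -x side of the shaker base, m; 0 = fully in (as at the start and once snapped over the flange), grows to 0.009 as it is pushed outward
- jar: bystander: brown glass sample jar with black cap and paper label, 60 mm in diameter, 105 mm high, loose, standing on the bench among the parts. Origin: centre of the underside, z up
- brush: bystander: sieve brush 170 mm long, lying loose on the bench at the left (+y) edge of the work, handle along its own -x. Origin: middle of its length, underside
- scoop: bystander: metal sample spoon 170 mm long, lying loose on the bench at the right (-y) edge of the work, handle along its own -x. Origin: middle of its length, underside

How it is judged:
By the outcome, as a careful person would: the job done as asked, in the order asked, and still so for the second after the job is handed in, with the robot touching nothing.
It also fails if it takes over 120 s, if anything falls off the work surface, if the arm or the gripper's body presses on something with over 40 N, if the wrist force passes 120 N, or if a joint passes its speed limit or range.

ROBOT

A 6-joint arm with a two-finger parallel gripper is mounted at the origin on the work surface. World frame = base frame: x ahead of the robot, y to its left, z up, the work surface at z = 0. Lengths are in m, angles in degrees, forces in N, time in s.
With the tool pointing down it reaches from about 0.3 to 0.75 m from the base axis. Payload 8.5 kg.
Tool frame: the origin (TCP) lies at the very end of the fingers, on their centre line; the grasp point (between the pads) lies 19 mm behind it (env.hold_point_z is the distance from the TCP to the grasp point, in m); z points along the fingers, y is the line along which they close (so a half turn about z gives the same grasp; the last joint's range is limited). The gripper opens to 85 mm and grips with 20 to 120 N. Pads are 22 mm wide; open, the fingers measure 114 mm over their backs; the gripper's body (76 mm by 85 mm) begins 54 mm behind the grasp point. The pads swing forward as they close: fully open they stand 13 mm farther back than shut.
Start: joints at [-75.648, 21.807, 74.336, -0, 83.858, -12.336], TCP at [0.247, -0.491, 0.231] pointing down, gripper open.
Joint ranges: [-178.18, 178.18], [-50.72, 133.34], [12.68, 142.11], [-81.47, 261.47], [9.98, 163.14], [-165.26, 165.26]. Speed limits (degrees/s): [136.94, 136.94, 180, 180, 180, 180].

INTERFACE

Orientations are given as a 3x3 rotation matrix whose columns are the frame's x, y, z axes.
In Python, from rig import env, optics gives the robot as it stands.
- The arm moves only by the shell command python3 -m jog 'ROWS' [OPENING] [FORCE]. ROWS is JSON, a list of rows, each an object with "linear": the shift along the tool's x, y, z in units of 40 mm (1.0 is 40 mm), a list of three; "roll": the turn about the tool's z in units of 5 degrees (1.0 is 5 degrees). A call has 1 to 12 rows; each row shifts and turns the commanded pose from where the row before left it, along the tool's axes as they then stand; what a row does not reach is not made up. A row lasts 1/12 s, in which the tool goes at most 41.7 mm and 7.16 degrees, less where a joint would pass 70% of its speed; a pose out of reach is approached as far as the arm can. A call is refused whole if a number of a shift passes 1 or a number of a turn 1, either way. A call with a gripper value outside its range is refused whole. OPENING is the opening, from -1 (shut) to 1 (fully open), set as the call begins (- or left out, the last holds). The fingers move at their own pace and stop on an object; FORCE is the grip in N (left out, the last holds). Time passes only in rows, so rows that do not move let the fingers close. It gives the time, the measured TCP pose, the force, the opening and the grip force at its end, in the units of the state.
- env.observe(): the state, without advancing time (a new reading comes with each control period).
- optics.get_image(name): name is "scene" or "top" or "wrist"; returns the picture (480x640x3 uint8, red, green, blue); there is no depth.
- optics.calibration(name): a dict with "fov_y" (degrees; the focal length in pixels is half the picture's height over the tangent of half this angle, whatever the lens; pixels are square), "cx", "cy" (the principal point, pixels), "T" (4x4, takes a point from camera to world coordinates). Camera axes: x right, y down, z forward; pixel columns grow to the right and rows downward; lengths in m; the calibration is good to about 2 mm. The wrist camera is an equidistant fisheye: a pixel r from the principal point sees the ray r / f radians off the axis. A picture is of the moment at which its call begins: read the wrist's pose just before it. calibration takes no time and is no camera call; for the wrist camera it gives the pose at the moment of the call.
- env.close_job(): hands the job in; it is judged then, once.
The state is a dict: "time_s": time; "q": joint angles; "qvel": joint speeds; "joint_efforts": joint torques, N m; "position": TCP position; "tool_rot": TCP orientation; "ft_force": force on the tool from outside, world axes, zero at the start; "wrist_torque": the same for the moment, N m; "grip_width": finger opening in m; "gripper_force": force on a finger pad.
Only numpy, scipy, OpenCV 4.12 (cv2) and the standard library are available. Lean on these libraries where they do the work, as an engineer would, in place of code of your own. Each camera call takes 0.05 s, during which the arm holds its last target. There are 200 camera calls.

## Working session

There is one attempt and no reset: what is moved stays moved. The work goes in short steps, Python scripts to look and compute and a shell command to move; the robot and the scene stay as the last step left them, time stands still between calls to the robot, and variables do not carry over. Pictures are saved under pics/ and viewed, at most 14 in all, crops included, and the job is handed in when it is done.

```bash
ls; mkdir -p pics
python3 - <<'E'
from rig import env, optics
import cv2
s=env.observe(); print(s['position'],s['tool_rot'],s['grip_width'],s['time_s'],env.hold_point_z)
for n in ['scene','top']:
    im=optics.get_image(n); cv2.imwrite(f'pics/{n}0.png',im[:,:,::-1]); print(n,optics.calibration(n))
E
```

```text
pics
[ 0.24694195 -0.49110135  0.23068036] [[ 8.93452065e-01  4.49158399e-01 -3.73717569e-04]
 [ 4.49158434e-01 -8.93450906e-01  1.47655221e-03]
 [ 3.29307525e-04 -1.48708702e-03 -9.99998840e-01]] 0.0853709294946531 0.0 0.0187
scene {'fov_y': 54.57531958530587, 'cx': 320.14247060275983, 'cy': 235.12397139784323, 'T': array([[-8.48104740e-01,  3.17440338e-01, -4.24205118e-01,
         9.52410807e-01],
       [ 5.29828555e-01,  5.08475695e-01, -6.78774019e-01,
         6.89144025e-01],
       [ 2.27737918e-04, -8.00427448e-01, -5.99429603e-01,
         6.59776009e-01],
       [ 0.00000000e+00,  0.00000000e+00,  0.00000000e+00,
         1.00000000e+00]])}
top {'fov_y': 45.463625055247945, 'cx': 321.6057714842843, 'cy': 249.00110449207725, 'T': array([[ 0.00610911, -0.99489786,  0.10070221,  0.37847395],
       [-0.9997696 , -0.00814902, -0.01985799,  0.00824933],
       [ 0.0205773 , -0.10055769, -0.99471842,  1.35491322],
       [ 0.        ,  0.        ,  0.        ,  1.        ]])}
```

View pics/top0.png

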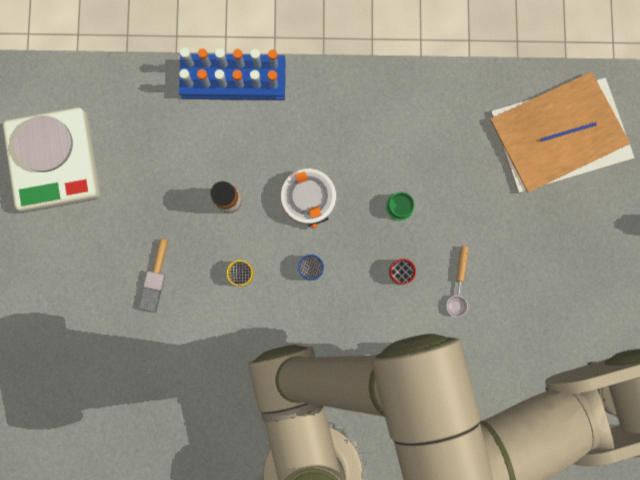

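View pics/scene0.png

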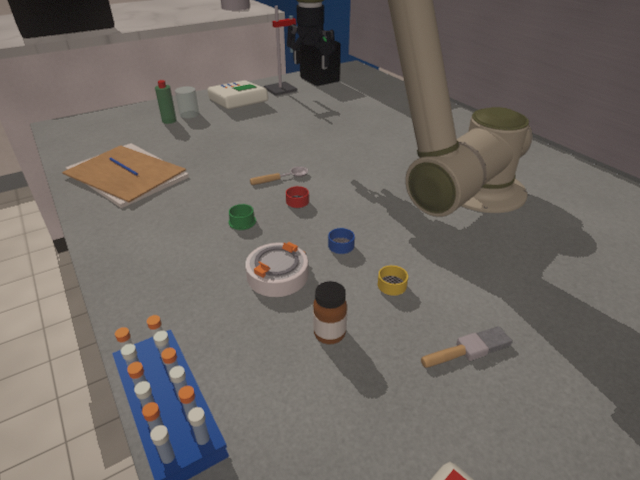

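The top view shows the shaker at (308,196), with its catches at (301,177) and (315,212). The pan is at (400,206), blue at (311,267), yellow at (240,272), red at (402,271) and the jar at (225,195). The scene view shows the same layout, with everything upright and well separated.

```bash
cat > h.py <<'E'
import numpy as np, cv2, sys
from rig import env, optics
def ray(cal,u,v,fish=False):
    f=240/np.tan(np.radians(cal['fov_y']/2)); d=np.array([u-cal['cx'],v-cal['cy']])/f
    if fish:
        r=np.hypot(*d)+1e-12; c=np.array([*(d/r*np.sin(r)),np.cos(r)])
    else: c=np.array([*d,1.])
    T=cal['T']; return T[:3,3],T[:3,:3]@c
def plane(cal,u,v,z,fish=False):
    o,d=ray(cal,u,v,fish); return o+d*(z-o[2])/d[2]
R={'green':[(45,85)],'blue':[(105,128)],'yellow':[(20,34)],'red':[(0,4),(174,180)],'orange':[(6,13)]}
def mask(im,c,s=120,v=50):
    h=cv2.cvtColor(im,cv2.COLOR_RGB2HSV)
    m=sum(cv2.inRange(h,(a,s,v),(b,255,255)) for a,b in R[c])
    return cv2.morphologyEx(m.astype(np.uint8),cv2.MORPH_CLOSE,np.ones((3,3)))
def blobs(im,c,amin=20,**k):
    cs,_=cv2.findContours(mask(im,c,**k),cv2.RETR_EXTERNAL,cv2.CHAIN_APPROX_NONE)
    out=[]
    for q in cs:
        q=cv2.convexHull(q); M=cv2.moments(q)
        if M['m00']>amin: out.append((M['m10']/M['m00'],M['m01']/M['m00'],M['m00'],q))
    return sorted(out,key=lambda b:-b[2])
def rel(x,y,z=None,yaw=None):
    """units to bring TCP to x,y,z (and tool y line to yaw deg)"""
    s=env.observe(); Rm=s['tool_rot']; p=s['position']
    d=Rm.T@(np.array([x,y,p[2] if z is None else z])-p)/.04
    a=np.degrees(np.arctan2(Rm[1,1],Rm[0,1]))
    t='' if yaw is None else 'roll units %.2f'%(-(((yaw-a+90)%180)-90)/5)
    print('pos',p.round(4),'yline %.1f'%a,'-> units',d.round(3),t)
E
python3 - <<'E'
from h import *
im={n:cv2.imread(f'pics/{n}0.png')[:,:,::-1].copy() for n in('top','scene')}
cal=optics.calibration
for n in im:
    for c in ['green','blue','yellow','red']:
        for b in blobs(im[n],c,80)[:4]: print(n,c,round(b[0],1),round(b[1],1),b[2],plane(cal(n),b[0],b[1],.018).round(4))
    for b in blobs(im[n],'orange',15)[:20]:
        p=plane(cal(n),b[0],b[1],.055)
        if abs(p[1])<.1: print(n,'or',round(b[0],1),round(b[1],1),b[2],p.round(4))
h=cv2.cvtColor(im['top'],cv2.COLOR_RGB2GRAY); m=np.zeros_like(h); m[150:240,260:350]=(h[150:240,260:350]>195)*255
q=max(cv2.findContours(m,cv2.RETR_EXTERNAL,cv2.CHAIN_APPROX_NONE)[0],key=cv2.contourArea)
e=cv2.fitEllipse(cv2.convexHull(q)); print('shaker',e,plane(cal('top'),*e[0],.036))
print(cal('wrist'))
E
```

```text
top green 39.3 193.7 568.5 [0.6387 0.6446 0.018 ]
top green 399.9 205.9 551.5 [ 0.6181 -0.2034  0.018 ]
top blue 231.8 76.6 4586.5 [0.9298 0.2008 0.018 ]
top blue 308.0 261.7 212.5 [0.4837 0.0132 0.018 ]
top blue 310.5 275.6 95.5 [0.4513 0.0072 0.018 ]
top blue 569.9 131.0 85.0 [ 0.8056 -0.6172  0.018 ]
top yellow 239.7 272.8 530.5 [0.4565 0.1721 0.018 ]
top red 402.5 271.1 502.0 [ 0.4633 -0.2083  0.018 ]
top red 76.0 186.9 245.5 [0.6559 0.5601 0.018 ]
top or 301.2 177.1 93.5 [0.6765 0.0304 0.055 ]
top or 314.7 211.6 92.0 [ 0.5962 -0.0012  0.055 ]
top or 313.7 225.2 15.5 [0.5647 0.0007 0.055 ]
scene blue 168.9 409.2 10031.5 [0.9312 0.2174 0.018 ]
scene blue 345.9 33.3 2219.5 [-0.5975 -1.5255  0.018 ]
scene blue 340.9 240.2 505.0 [0.4684 0.0036 0.018 ]
scene blue 282.4 6.9 439.5 [-0.6337 -2.3243  0.018 ]
scene yellow 392.3 279.7 716.5 [0.4539 0.1692 0.018 ]
scene red 296.8 196.5 396.5 [ 0.461 -0.211  0.018]
scene red 284.1 22.3 135.5 [-0.4335 -1.9312  0.018 ]
scene red 454.4 475.6 102.5 [0.6326 0.5226 0.018 ]
scene or 260.9 268.9 141.5 [0.6829 0.0369 0.055 ]
scene or 153.6 321.8 139.0 [0.9027 0.0641 0.055 ]
scene or 122.3 335.5 120.5 [0.9563 0.067  0.055 ]
scene or 289.6 247.0 104.5 [0.6007 0.0056 0.055 ]
shaker ((308.20172119140625, 195.23358154296875), (53.226226806640625, 54.52707290649414), 96.27128601074219) [0.63795986 0.01400336 0.036     ]
{'fov_y': 65.70646984690485, 'cx': 314.82998745941535, 'cy': 242.95035845654144, 'T': array([[ 0.44957906, -0.84410992, -0.29215941,  0.32218499],
       [-0.89323992, -0.42523744, -0.14593   , -0.45357023],
       [-0.00105616,  0.32657552, -0.94517052,  0.37324405],
       [ 0.        ,  0.        ,  0.        ,  1.        ]])}
```

```bash
python3 -c "
from h import *
rel(.618,-.203,.2,111.5)"
```

```text
pos [ 0.247  -0.4912  0.2308] yline -63.3 -> units [11.523 -2.27   0.776] roll units 1.04
```

```bash
python3 -m jog '[{"linear":[0.96,-0.19,0.06]},{"linear":[0.96,-0.19,0.06]},{"linear":[0.96,-0.19,0.06]},{"linear":[0.96,-0.19,0.06]},{"linear":[0.96,-0.19,0.06]},{"linear":[0.96,-0.19,0.06]},{"linear":[0.96,-0.19,0.06]},{"linear":[0.96,-0.19,0.06]},{"linear":[0.96,-0.19,0.06]},{"linear":[0.96,-0.19,0.06]},{"linear":[0.96,-0.19,0.06]},{"linear":[0.96,-0.19,0.06]}]' 1 80; python3 -m jog '[{"linear":[0,0,0],"roll":1},{"linear":[0,0,0]},{"linear":[0,0,0]},{"linear":[0,0,0]}]'
cat >> h.py <<'E'
def look(c,name,z=.036,amin=300,save=True,**k):
    """wrist view: fit outer rim of cup at height z"""
    cal=optics.calibration('wrist'); im=optics.get_image('wrist')
    if save: cv2.imwrite(f'pics/{name}.png',im[:,:,::-1])
    for b in blobs(im,c,amin,**k)[:3]:
        print(c,round(b[0],1),round(b[1],1),b[2],'hull@z/2',plane(cal,b[0],b[1],z-.018,True).round(4))
    return cal,im
E
python3 - <<'E'
from h import *
rel(.618,-.203,.2,111.5)
look('green','w1')
E
```

```text
pos [ 0.247  -0.4912  0.2308] yline -63.3 -> units [11.523 -2.27   0.776] roll units 1.04
green 610.9 340.7 964.5 hull@z/2 [ 0.2746 -0.9822  0.018 ]invalid input
invalid input
```

View pics/w1.png

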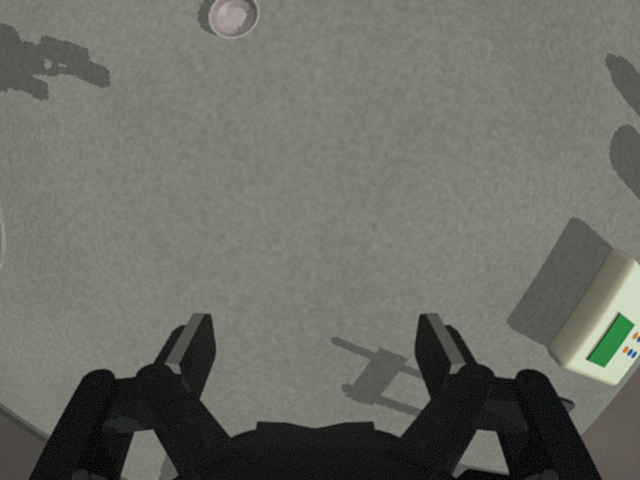

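The wrist picture shows only bare bench, because both calls were refused and the arm has not moved. The fingertips are at about (210,330) and (425,330). I'll retry with "roll" in every row.

```bash
python3 -m jog '[{"linear":[0.96,-0.19,0.06],"roll":0.1},{"linear":[0.96,-0.19,0.06],"roll":0.1},{"linear":[0.96,-0.19,0.06],"roll":0.1},{"linear":[0.96,-0.19,0.06],"roll":0.1},{"linear":[0.96,-0.19,0.06],"roll":0.1},{"linear":[0.96,-0.19,0.06],"roll":0.1},{"linear":[0.96,-0.19,0.06],"roll":0.1},{"linear":[0.96,-0.19,0.06],"roll":0.1},{"linear":[0.96,-0.19,0.06],"roll":0.1},{"linear":[0.96,-0.19,0.06],"roll":0.1},{"linear":[0,0,0],"roll":0},{"linear":[0,0,0],"roll":0}]' 1 80
python3 - <<'E'
from h import *
rel(.618,-.203,.2,111.5)
E
```

```text
time_s: 1.15
position: [0.566, -0.2619, 0.2064]
tool_rot: [[0.928, 0.373, -0.001], [0.373, -0.928, 0.001], [-0.001, -0.001, -1.0]]
ft_force: [-0.4, -0.5, 0.3]
grip_width: 0.0853
gripper_force: 0.0
pos [ 0.566  -0.2619  0.2064] yline -68.1 -> units [ 1.754 -0.883  0.159] roll units 0.07
```

```bash
python3 -m jog '[{"linear":[0.58,-0.3,0],"roll":0.03},{"linear":[0.58,-0.3,0],"roll":0.03},{"linear":[0.58,-0.3,0],"roll":0},{"linear":[0,0,0],"roll":0},{"linear":[0,0,0],"roll":0},{"linear":[0,0,0],"roll":0}]'
python3 - <<'E'
from h import *
rel(.618,-.203,.2,111.5)
look('green','w2')
E
```

```text
time_s: 1.65
position: [0.6157, -0.2055, 0.2073]
tool_rot: [[0.932, 0.364, -0.001], [0.364, -0.932, -0.0], [-0.001, -0.0, -1.0]]
ft_force: [0.0, -0.2, 0.4]
grip_width: 0.0854
gripper_force: 0.0
pos [ 0.6157 -0.2055  0.2073] yline -68.7 -> units [ 0.075 -0.038  0.183] roll units -0.04
green 314.1 205.5 4028.0 hull@z/2 [ 0.6207 -0.203   0.018 ]
```

View pics/w2.png

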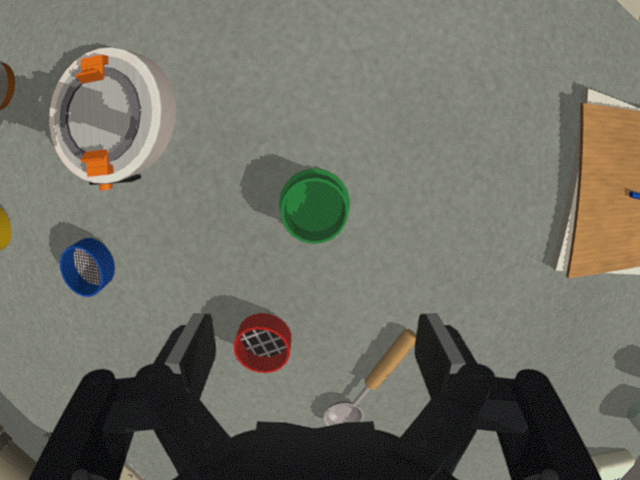

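The pan is at pixel (314,206) and casts to (0.621,-0.203), against (0.618,-0.203) from the top camera. The shaker is at (105,115), blue at (87,267) and red at (263,343). Next I descend onto the pan.

```bash
python3 -m jog '[{"linear":[0.1,-0.02,0],"roll":0},{"linear":[0,0,0.8],"roll":0},{"linear":[0,0,0.8],"roll":0},{"linear":[0,0,0.8],"roll":0},{"linear":[0,0,0.8],"roll":0},{"linear":[0,0,0.5],"roll":0},{"linear":[0,0,0.4],"roll":0},{"linear":[0,0,0.4],"roll":0},{"linear":[0,0,0.3],"roll":0},{"linear":[0,0,0],"roll":0},{"linear":[0,0,0],"roll":0},{"linear":[0,0,0],"roll":0}]'
python3 - <<'E'
from h import *
rel(.6195,-.203,.007,111.5)
E
```

```text
time_s: 2.7
position: [0.6205, -0.2027, 0.0164]
tool_rot: [[0.931, 0.364, 0.002], [0.364, -0.931, -0.001], [0.001, 0.001, -1.0]]
ft_force: [0.3, -0.9, -0.1]
grip_width: 0.0857
gripper_force: 0.0
pos [ 0.6205 -0.2027  0.0164] yline -68.6 -> units [-0.027 -0.002  0.236] roll units -0.03
```

```bash
python3 -m jog '[{"linear":[-0.02,0,0.1],"roll":0},{"linear":[0,0,0.1],"roll":0},{"linear":[0,0,0],"roll":0},{"linear":[0,0,0],"roll":0},{"linear":[0,0,0],"roll":0},{"linear":[0,0,0],"roll":0}]'
python3 -m jog '[{"linear":[0,0,0],"roll":0},{"linear":[0,0,0],"roll":0},{"linear":[0,0,0],"roll":0},{"linear":[0,0,0],"roll":0},{"linear":[0,0,0],"roll":0},{"linear":[0,0,0],"roll":0},{"linear":[0,0,0],"roll":0},{"linear":[0,0,0],"roll":0},{"linear":[0,0,0],"roll":0},{"linear":[0,0,0],"roll":0},{"linear":[0,0,0],"roll":0},{"linear":[0,0,0],"roll":0}]' -1 80
python3 - <<'E'
from h import *
look('green','w3')
E
```

```text
time_s: 3.2
position: [0.6194, -0.2025, 0.0075]
tool_rot: [[0.931, 0.365, 0.0], [0.365, -0.931, -0.0], [0.0, 0.0, -1.0]]
ft_force: [-0.3, 0.1, 0.3]
grip_width: 0.0853
gripper_force: 0.0
time_s: 4.2
position: [0.6197, -0.2026, 0.0083]
tool_rot: [[0.931, 0.365, 0.001], [0.365, -0.931, -0.001], [0.001, 0.001, -1.0]]
ft_force: [-1.0, 0.5, 6.0]
grip_width: 0.0581
gripper_force: 85.6
green 314.8 326.0 20941.5 hull@z/2 [ 0.6211 -0.2021  0.018 ]
```

View pics/w3.png

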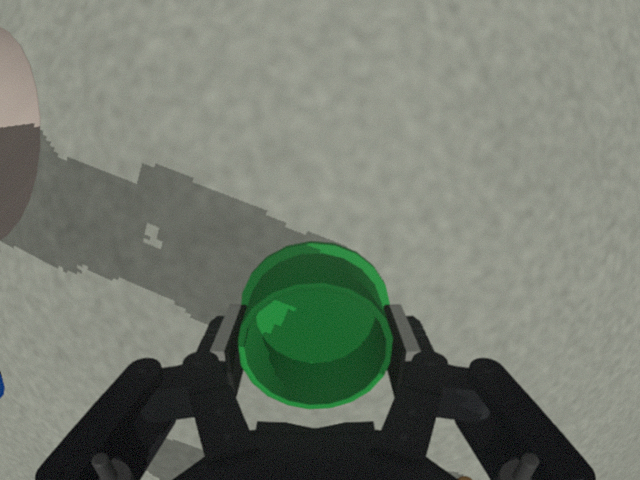

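The pan is held at pixel (315,326). Its rim ellipse runs from row 283 to row 407 and column 240 to 391, with the outer wall and flange visible above it.

Run:
```python
from h import *
c=optics.calibration('wrist')
P=[plane(c,u,v,.036,True) for u,v in((315,283),(315,407),(240,345),(391,345))]
P=np.array(P); print(P.round(4)); print('centre',(P[0]+P[1])/2,'dia',np.linalg.norm(P[0]-P[1]),np.linalg.norm(P[2]-P[3]))
print('bottom near edge',plane(c,315,242,0,True))
s=env.observe(); print('tool-frame centre',s['tool_rot'].T@((P[0]+P[1])/2-s['position']))
rel(.636,.0146,.15,111.5)
```

```text
[[ 0.6476 -0.1918  0.036 ]
 [ 0.5936 -0.213   0.036 ]
 [ 0.6129 -0.175   0.036 ]
 [ 0.6336 -0.2281  0.036 ]]
centre [ 0.62060402 -0.20237966  0.036     ] dia 0.05807840506607181 0.056977275718766346
bottom near edge [ 0.64994856 -0.19092747  0.        ]
tool-frame centre [ 0.00095445  0.00015467 -0.02768069]
pos [ 0.6197 -0.2026  0.0083] yline -68.6 -> units [ 2.364 -4.904 -3.545] roll units -0.02
```

```bash
python3 -m jog '[{"linear":[0,0,-0.3],"roll":0},{"linear":[0,0,-0.6],"roll":0},{"linear":[0,0,-0.8],"roll":0},{"linear":[0,0,-0.8],"roll":0},{"linear":[0,0,-0.8],"roll":0},{"linear":[0,0,-0.8],"roll":0},{"linear":[0,0,-0.7],"roll":0},{"linear":[0,0,0],"roll":0},{"linear":[0,0,0],"roll":0}]'
python3 -c "
from h import *
rel(.5615,-.0146,.2,111.5)"
```

```text
time_s: 5.0
position: [0.6195, -0.2025, 0.2012]
tool_rot: [[0.931, 0.365, 0.003], [0.365, -0.931, -0.002], [0.002, 0.002, -1.0]]
ft_force: [-0.6, 1.2, -2.2]
grip_width: 0.0584
gripper_force: 85.8
pos [ 0.6195 -0.2025  0.2012] yline -68.6 -> units [ 0.364 -4.904  0.02 ] roll units -0.02
```

```bash
python3 -m jog '[{"linear":[0.04,-0.3,0],"roll":0},{"linear":[0.04,-0.6,0],"roll":0},{"linear":[0.04,-0.7,0],"roll":0},{"linear":[0.04,-0.7,0],"roll":0},{"linear":[0.04,-0.7,0],"roll":0},{"linear":[0.04,-0.7,0],"roll":0},{"linear":[0.04,-0.7,0],"roll":0},{"linear":[0.04,-0.5,0],"roll":0},{"linear":[0.04,0,0],"roll":0},{"linear":[0,0,0],"roll":0},{"linear":[0,0,0],"roll":0},{"linear":[0,0,0],"roll":0}]'
python3 - <<'E'
from h import *
rel(.5615,-.0146,.2,111.5)
cal,im=look('orange','w4',z=.073,amin=60)
E
```

```text
time_s: 6.0
position: [0.5611, -0.0153, 0.1986]
tool_rot: [[0.931, 0.364, -0.001], [0.364, -0.931, 0.0], [-0.001, -0.001, -1.0]]
ft_force: [-0.3, -1.0, -1.7]
grip_width: 0.0581
gripper_force: 85.8
pos [ 0.5611 -0.0153  0.1986] yline -68.7 -> units [ 0.015 -0.012 -0.034] roll units -0.03
orange 101.3 64.2 2619.0 hull@z/2 [0.6296 0.2035 0.055 ]
orange 313.5 66.0 892.0 hull@z/2 [0.6774 0.0312 0.055 ]
orange 313.5 175.9 849.0 hull@z/2 [5.981e-01 2.000e-04 5.500e-02]
```

View pics/w4.png

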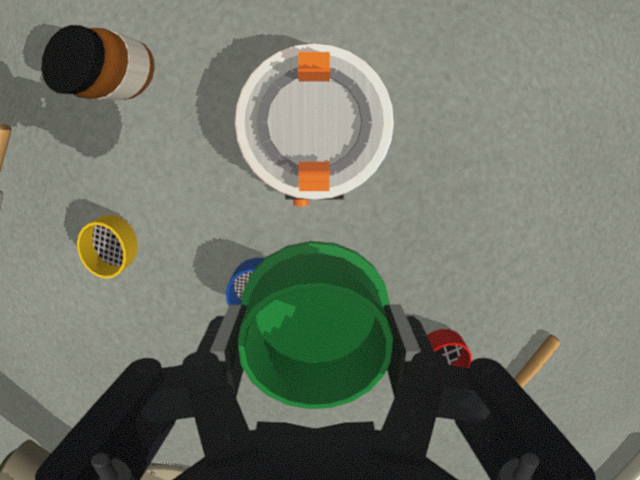

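The shaker sits at (315,121) in the wrist view, with its catches at (313.5,66) and (313.5,176), directly ahead of the held pan. The yaw is 21.4 degrees and matches.

Run:
```python
from h import *
c=optics.calibration('wrist')
P=np.array([plane(c,u,v,.04,True) for u,v in((315,43.5),(315,199),(236,121),(394,121))])
print(P.round(4),P[:2].mean(0),P[2:].mean(0),np.linalg.norm(P[0]-P[1]),np.linalg.norm(P[2]-P[3]))
G=np.array([plane(c,u,v,.1986+.0277,True) for u,v in((315,283),(315,407),(240,345),(391,345))])
s=env.observe(); print('pan in tool',s['tool_rot'].T@(G[:2].mean(0)-s['position']))
rel(.6375,.0155,.12,111.4)
```

```text
[[ 0.6974  0.0376  0.04  ]
 [ 0.5784 -0.0089  0.04  ]
 [ 0.6163  0.0744  0.04  ]
 [ 0.6628 -0.0444  0.04  ]] [0.637896   0.01435835 0.04      ] [0.63954528 0.01500213 0.04      ] 0.12786843500196773 0.1275491557585181
pan in tool [ 0.00084048  0.00016608 -0.02755085]
pos [ 0.5612 -0.0154  0.1987] yline -68.7 -> units [ 2.059 -0.025  1.967] roll units -0.01
```

```bash
python3 -m jog '[{"linear":[0.3,0,0],"roll":0},{"linear":[0.5,-0.01,0],"roll":0},{"linear":[0.5,0,0],"roll":0},{"linear":[0.5,0,0],"roll":0},{"linear":[0.23,0,0.2],"roll":0},{"linear":[0,0,0.6],"roll":0},{"linear":[0,0,0.6],"roll":0},{"linear":[0,0,0.6],"roll":0},{"linear":[0,0,0.6],"roll":0},{"linear":[0,0,0.4],"roll":0},{"linear":[0,0,0],"roll":0},{"linear":[0,0,0],"roll":0}]'
python3 - <<'E'
from h import *
rel(.637,.0148,.048,111.4)
look('green','w5')
E
```

```text
time_s: 7.05
position: [0.6362, 0.0148, 0.0786]
tool_rot: [[0.931, 0.364, -0.002], [0.364, -0.931, 0.0], [-0.002, -0.001, -1.0]]
ft_force: [0.4, -0.7, -0.5]
grip_width: 0.0582
gripper_force: 85.9
pos [0.6362 0.0148 0.0786] yline -68.7 -> units [0.02  0.007 0.765] roll units -0.01
green 314.8 326.1 20879.0 hull@z/2 [ 0.5968 -0.0007  0.018 ]
```

View pics/w5.png

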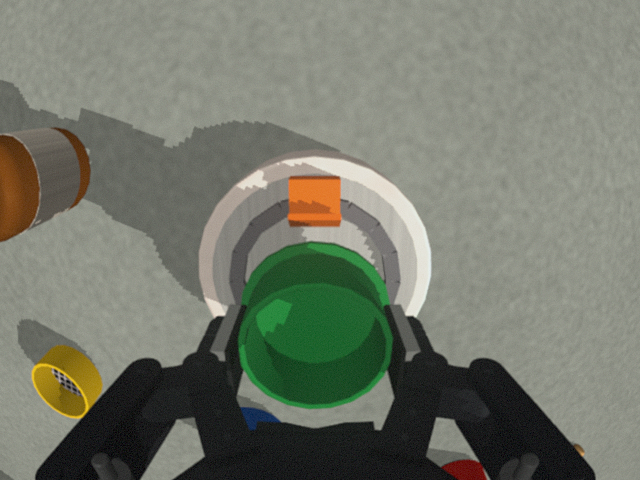

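The pan at (315,326) is over the guide ring, in line with the catch at (315,200). I'll press down now.

```bash
python3 -m jog '[{"linear":[0.02,0,0.15],"roll":0},{"linear":[0,0,0.15],"roll":0},{"linear":[0,0,0.1],"roll":0},{"linear":[0,0,0.05],"roll":0},{"linear":[0,0,0],"roll":0},{"linear":[0,0,0],"roll":0}]'
python3 -m jog '[{"linear":[0,0,0.05],"roll":0},{"linear":[0,0,0.05],"roll":0},{"linear":[0,0,0.05],"roll":0},{"linear":[0,0,0],"roll":0},{"linear":[0,0,0],"roll":0}]'
```

```text
time_s: 7.6
position: [0.6375, 0.0156, 0.0614]
tool_rot: [[0.931, 0.365, 0.0], [0.365, -0.931, -0.0], [0.0, 0.0, -1.0]]
ft_force: [-0.1, -0.4, 0.2]
grip_width: 0.0583
gripper_force: 85.9
time_s: 8.02
position: [0.6381, 0.0155, 0.0565]
tool_rot: [[0.931, 0.365, 0.002], [0.365, -0.931, -0.0], [0.002, 0.001, -1.0]]
ft_force: [-0.5, 0.4, 5.0]
grip_width: 0.0581
gripper_force: 86.7
```

```bash
python3 -m jog '[{"linear":[-0.01,0,0.05],"roll":0},{"linear":[0,0,0.05],"roll":0},{"linear":[0,0,0],"roll":0}]'
python3 -m jog '[{"linear":[0,0,0.05],"roll":0},{"linear":[0,0,0.05],"roll":0},{"linear":[0,0,0],"roll":0}]'
```

```text
time_s: 8.27
position: [0.6375, 0.0152, 0.0518]
tool_rot: [[0.931, 0.365, 0.002], [0.365, -0.931, -0.001], [0.001, 0.001, -1.0]]
ft_force: [2.7, -0.3, -11.5]
grip_width: 0.0577
gripper_force: 88.1
time_s: 8.52
position: [0.6371, 0.0154, 0.0483]
tool_rot: [[0.931, 0.365, 0.001], [0.365, -0.931, -0.0], [0.001, 0.0, -1.0]]
ft_force: [-2.6, 0.1, 8.9]
grip_width: 0.058
gripper_force: 90.2
```

```bash
python3 -m jog '[{"linear":[0,0,0.04],"roll":0},{"linear":[0,0,0.04],"roll":0},{"linear":[0,0,0],"roll":0},{"linear":[0,0,0],"roll":0}]'
python3 - <<'E'
from h import *
im=optics.get_image('scene'); cv2.imwrite('pics/s1.png',cv2.resize(im[210:310,220:340,::-1],None,fx=5,fy=5,interpolation=cv2.INTER_CUBIC))
E
```

```text
time_s: 8.85
position: [0.6372, 0.0154, 0.0482]
tool_rot: [[0.931, 0.365, 0.003], [0.365, -0.931, -0.001], [0.002, 0.001, -1.0]]
ft_force: [-12.2, 0.0, 31.8]
grip_width: 0.0576
gripper_force: 92.4
```

View pics/s1.png

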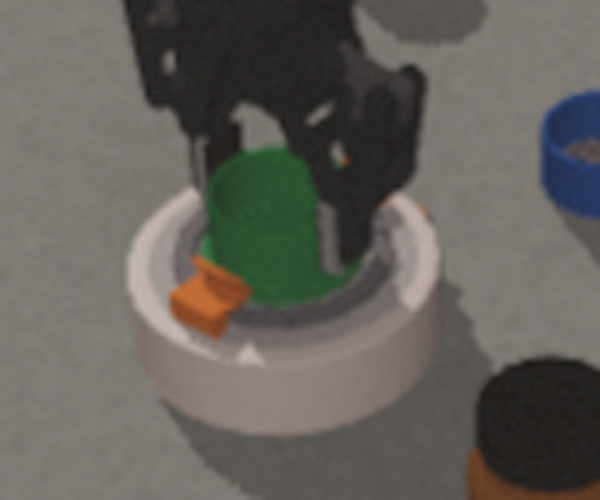

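The pan sits inside the ring, with the near catch (at crop position (210,300)) over its flange. The height stopped at 0.0482 while the force rose to 32 N, so it is seated. I'll release and go up.

```bash
python3 -m jog '[{"linear":[0,0,-0.05],"roll":0},{"linear":[0,0,-0.02],"roll":0},{"linear":[0,0,0],"roll":0}]'
python3 -m jog '[{"linear":[0,0,0],"roll":0},{"linear":[0,0,0],"roll":0},{"linear":[0,0,0],"roll":0},{"linear":[0,0,0],"roll":0},{"linear":[0,0,0],"roll":0},{"linear":[0,0,0],"roll":0},{"linear":[0,0,0],"roll":0},{"linear":[0,0,0],"roll":0},{"linear":[0,0,0],"roll":0}]' 1
python3 -m jog '[{"linear":[0,0,-0.3],"roll":0},{"linear":[0,0,-0.6],"roll":0},{"linear":[0,0,-0.8],"roll":0},{"linear":[0,0,-0.8],"roll":0},{"linear":[0,0,-0.8],"roll":0},{"linear":[0,0,-0.5],"roll":0},{"linear":[0,0,0],"roll":0},{"linear":[0,0,0],"roll":0},{"linear":[0,0,0],"roll":0}]'
python3 - <<'E'
from h import *
look('green','w6',z=.076)
im=cv2.imread('pics/w6.png'); cv2.imwrite('pics/w6c.png',cv2.resize(im[100:320,200:430],None,fx=2.5,fy=2.5))
rel(.468,.006,.2,111.4)
E
```

```text
time_s: 9.15
position: [0.6371, 0.0155, 0.0483]
tool_rot: [[0.931, 0.365, 0.001], [0.365, -0.931, -0.0], [0.001, 0.001, -1.0]]
ft_force: [-3.8, 0.7, 12.5]
grip_width: 0.0578
gripper_force: 90.4
time_s: 9.9
position: [0.637, 0.0154, 0.0469]
tool_rot: [[0.931, 0.365, -0.0], [0.365, -0.931, 0.0], [-0.0, -0.0, -1.0]]
ft_force: [-0.4, -0.1, 0.2]
grip_width: 0.0853
gripper_force: 0.0
time_s: 10.65
position: [0.6366, 0.0155, 0.1977]
tool_rot: [[0.931, 0.365, -0.002], [0.365, -0.931, 0.0], [-0.002, -0.001, -1.0]]
ft_force: [0.3, -0.3, -0.1]
grip_width: 0.0855
gripper_force: 0.0
green 315.4 225.5 5458.0 hull@z/2 [0.6376 0.0154 0.058 ]
pos [0.6365 0.0155 0.1974] yline -68.6 -> units [-4.009 -1.316 -0.054] roll units -0.00
```

View pics/w6c.png

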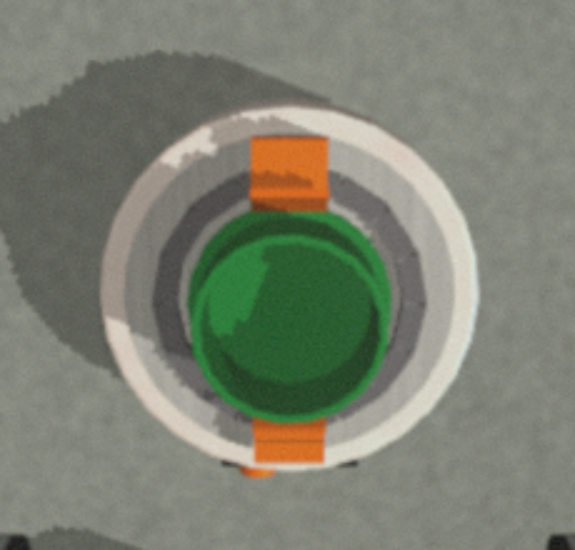

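The pan sits concentric in the ring at crop position (290,315), with both orange catches closed over its flange. Next is blue.

```bash
python3 -m jog '[{"linear":[-0.3,-0.1,0],"roll":0},{"linear":[-0.6,-0.2,0],"roll":0},{"linear":[-0.7,-0.23,0],"roll":0},{"linear":[-0.7,-0.23,0],"roll":0},{"linear":[-0.7,-0.23,0],"roll":0},{"linear":[-0.6,-0.2,0],"roll":0},{"linear":[-0.4,-0.12,0],"roll":0},{"linear":[0,0,0],"roll":0},{"linear":[0,0,0],"roll":0},{"linear":[0,0,0],"roll":0}]'
python3 - <<'E'
from h import *
look('blue','w7',s=90,v=30)
c=optics.calibration('wrist')
rel(.468,.006,.0075,111.4)
E
```

```text
time_s: 11.53
position: [0.4697, 0.0058, 0.1985]
tool_rot: [[0.931, 0.365, -0.0], [0.365, -0.931, 0.0], [-0.0, -0.0, -1.0]]
ft_force: [0.3, -0.1, 0.2]
grip_width: 0.0853
gripper_force: 0.0
blue 312.8 214.1 3842.0 hull@z/2 [0.4689 0.0073 0.018 ]
pos [0.4698 0.0058 0.1985] yline -68.6 -> units [-0.039 -0.02   4.774] roll units -0.00
```

View pics/w7.png

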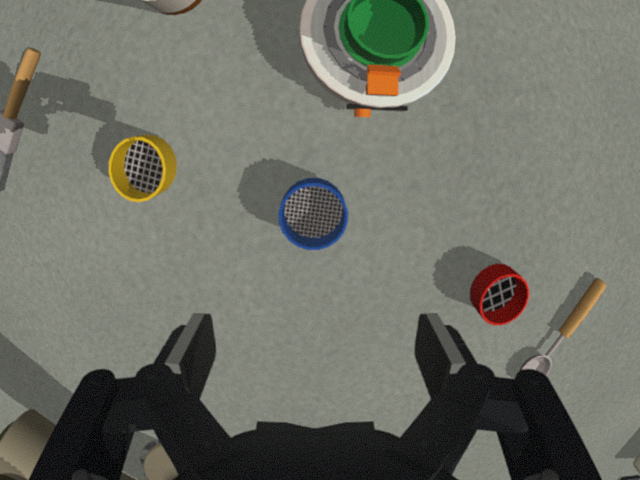

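Blue is at pixel (313,214), which casts to (0.469,0.007). The pan is still latched at (385,30).

```bash
python3 -m jog '[{"linear":[-0.01,-0.04,0.4],"roll":0},{"linear":[0,0,0.8],"roll":0},{"linear":[0,0,0.8],"roll":0},{"linear":[0,0,0.8],"roll":0},{"linear":[0,0,0.7],"roll":0},{"linear":[0,0,0.5],"roll":0},{"linear":[0,0,0.4],"roll":0},{"linear":[0,0,0.25],"roll":0},{"linear":[0,0,0.12],"roll":0},{"linear":[0,0,0],"roll":0},{"linear":[0,0,0],"roll":0},{"linear":[0,0,0],"roll":0}]'
python3 -m jog '[{"linear":[0,0,0],"roll":0},{"linear":[0,0,0],"roll":0},{"linear":[0,0,0],"roll":0},{"linear":[0,0,0],"roll":0},{"linear":[0,0,0],"roll":0},{"linear":[0,0,0],"roll":0},{"linear":[0,0,0],"roll":0},{"linear":[0,0,0],"roll":0},{"linear":[0,0,0],"roll":0},{"linear":[0,0,0],"roll":0}]' -1 60
cat >> h.py <<'E'
def held(c,name,**k):
    """tool-frame x of the held cup's centre, from column extents of its hull at rim height (far rim point)"""
    s=env.observe(); cal,im=look(c,name,z=s['position'][2]+.028,amin=3000,**k)
    q=blobs(im,c,3000,**k)[0][3][:,0]; far=q[:,1].max(); zr=s['position'][2]+.0285
    p=plane(cal,q[q[:,1]==far,0].mean(),far,zr,True)
    t=s['tool_rot'].T@(p-s['position']); print('far rim px',far,'cols',q[:,0].min(),q[:,0].max(),'centre x in tool mm %.2f'%(t[0]*1e3+29.0))
E
python3 - <<'E'
from h import *
im=cv2.imread('pics/w5.png')[:,:,::-1].copy(); q=blobs(im,'green',3000)[0][3][:,0]; print('pan ref far',q[:,1].max(),q[:,0].min(),q[:,0].max())
held('blue','w8',s=90,v=30)
E
```

```text
time_s: 12.58
position: [0.4686, 0.0072, 0.0086]
tool_rot: [[0.931, 0.365, 0.001], [0.365, -0.931, -0.0], [0.001, 0.001, -1.0]]
ft_force: [1.1, -0.2, 0.5]
grip_width: 0.0856
gripper_force: 0.0
time_s: 13.42
position: [0.4684, 0.0071, 0.0093]
tool_rot: [[0.931, 0.365, 0.002], [0.365, -0.931, -0.001], [0.001, 0.001, -1.0]]
ft_force: [-2.5, 0.4, 11.6]
grip_width: 0.0582
gripper_force: 62.2
pan ref far 408 238 392
blue 314.8 326.9 18894.0 hull@z/2 [0.4696 0.0076 0.0193]
far rim px 402 cols 236 393 centre x in tool mm 4.70
```

Run:
```python
from h import *
for n in('w5','w8'):
    im=cv2.imread(f'pics/{n}.png')[:,:,::-1].astype(int)
    print(n,[tuple(im[r,313:318].mean(0).astype(int)) for r in range(392,416,2)])
    print([ (r,tuple(im[r,313:318].mean(0).astype(int))) for r in range(234,292,4)])
```

```text
w5 [(np.int64(27), np.int64(76), np.int64(38)), (np.int64(25), np.int64(75), np.int64(35)), (np.int64(26), np.int64(75), np.int64(35)), (np.int64(27), np.int64(74), np.int64(36)), (np.int64(24), np.int64(73), np.int64(36)), (np.int64(28), np.int64(74), np.int64(38)), (np.int64(30), np.int64(106), np.int64(47)), (np.int64(36), np.int64(133), np.int64(60)), (np.int64(75), np.int64(134), np.int64(81)), (np.int64(142), np.int64(143), np.int64(133)), (np.int64(135), np.int64(139), np.int64(129)), (np.int64(141), np.int64(143), np.int64(132))]
[(234, (np.int64(189), np.int64(184), np.int64(174))), (238, (np.int64(188), np.int64(183), np.int64(175))), (242, (np.int64(63), np.int64(91), np.int64(60))), (246, (np.int64(51), np.int64(137), np.int64(64))), (250, (np.int64(47), np.int64(117), np.int64(57))), (254, (np.int64(40), np.int64(79), np.int64(41))), (258, (np.int64(38), np.int64(77), np.int64(38))), (262, (np.int64(38), np.int64(79), np.int64(40))), (266, (np.int64(35), np.int64(76), np.int64(38))), (270, (np.int64(34), np.int64(78), np.int64(39))), (274, (np.int64(32), np.int64(76), np
[... 852 characters left out ...]
.int64(111), np.int64(103))), (242, (np.int64(106), np.int64(109), np.int64(102))), (246, (np.int64(102), np.int64(106), np.int64(97))), (250, (np.int64(38), np.int64(57), np.int64(95))), (254, (np.int64(30), np.int64(54), np.int64(93))), (258, (np.int64(34), np.int64(54), np.int64(93))), (262, (np.int64(32), np.int64(54), np.int64(94))), (266, (np.int64(35), np.int64(54), np.int64(92))), (270, (np.int64(32), np.int64(53), np.int64(93))), (274, (np.int64(29), np.int64(52), np.int64(94))), (278, (np.int64(34), np.int64(66), np.int64(123))), (282, (np.int64(78), np.int64(81), np.int64(107))), (286, (np.int64(103), np.int64(99), np.int64(96))), (290, (np.int64(87), np.int64(83), np.int64(82)))]
```

```bash
cat >> h.py <<'E'
def rimx(near,far,dz,col=315):
    """centre x (mm) in the tool of a held cup from rim rows, rim dz above TCP"""
    s=env.observe(); cal=optics.calibration('wrist')
    P=[plane(cal,col,r,s['position'][2]+dz,True) for r in(near,far)]
    t=[s['tool_rot'].T@(p-s['position'])*1e3 for p in P]; print('rim x mm',t[0][0].round(2),t[1][0].round(2),'mid',((t[0]+t[1])/2)[:2].round(2))
E
python3 - <<'E'
from h import *
rimx(284,408.5,.0277); rimx(276.5,403,.0267)
rel(.637,.0154,.17)
E
```

```text
rim x mm 29.61 -28.98 mid [0.32 0.18]
rim x mm 31.97 -26.64 mid [2.67 0.18]
pos [0.4684 0.0072 0.0093] yline -68.6 -> units [ 4.006  1.351 -4.011]
```

```bash
python3 -m jog '[{"linear":[0,0,-0.3],"roll":0},{"linear":[0,0,-0.6],"roll":0},{"linear":[0,0,-0.8],"roll":0},{"linear":[0,0,-0.8],"roll":0},{"linear":[0,0,-0.8],"roll":0},{"linear":[0,0,-0.6],"roll":0},{"linear":[0,0,0],"roll":0}]'
python3 -m jog '[{"linear":[0.3,0.1,0],"roll":0},{"linear":[0.5,0.17,0],"roll":0},{"linear":[0.65,0.22,0],"roll":0},{"linear":[0.7,0.24,0],"roll":0},{"linear":[0.7,0.24,0],"roll":0},{"linear":[0.6,0.22,0],"roll":0},{"linear":[0.4,0.13,0],"roll":0},{"linear":[0.1,0.03,0],"roll":0},{"linear":[0,0,0],"roll":0},{"linear":[0,0,0],"roll":0},{"linear":[0,0,0],"roll":0}]'
python3 - <<'E'
from h import *
rel(.6349,.0145,.0783)
E
```

```text
time_s: 14.05
position: [0.4697, 0.0069, 0.1688]
tool_rot: [[0.931, 0.365, 0.009], [0.365, -0.931, -0.002], [0.007, 0.005, -1.0]]
ft_force: [0.8, -0.7, -0.9]
grip_width: 0.0584
gripper_force: 64.9
time_s: 14.97
position: [0.6338, 0.0146, 0.1641]
tool_rot: [[0.931, 0.365, -0.001], [0.365, -0.931, 0.0], [-0.001, -0.0, -1.0]]
ft_force: [-0.0, -0.4, -1.2]
grip_width: 0.0583
gripper_force: 64.9
pos [0.6338 0.0146 0.1641] yline -68.6 -> units [0.027 0.013 2.144]
```

```bash
python3 -m jog '[{"linear":[0.02,0.01,0.3],"roll":0},{"linear":[0,0,0.5],"roll":0},{"linear":[0,0,0.5],"roll":0},{"linear":[0,0,0.35],"roll":0},{"linear":[0,0,0.15],"roll":0},{"linear":[0,0,0],"roll":0},{"linear":[0,0,0],"roll":0},{"linear":[0,0,0],"roll":0}]'
python3 -m jog '[{"linear":[0,0,0.05],"roll":0},{"linear":[0,0,0.05],"roll":0},{"linear":[0,0,0.05],"roll":0},{"linear":[0,0,0.05],"roll":0},{"linear":[0,0,0],"roll":0},{"linear":[0,0,0],"roll":0},{"linear":[0,0,0],"roll":0}]'
python3 -c "
from h import *
rel(.6349,.0145,.0783)"
```

```text
time_s: 15.63
position: [0.6361, 0.0144, 0.0935]
tool_rot: [[0.931, 0.365, 0.002], [0.365, -0.931, -0.0], [0.002, 0.001, -1.0]]
ft_force: [0.0, 0.5, -1.2]
grip_width: 0.0582
gripper_force: 64.9
time_s: 16.22
position: [0.6358, 0.0145, 0.0842]
tool_rot: [[0.931, 0.365, 0.0], [0.365, -0.931, -0.0], [0.0, 0.0, -1.0]]
ft_force: [0.7, -0.1, -1.2]
grip_width: 0.0586
gripper_force: 64.9
pos [0.6358 0.0145 0.0842] yline -68.6 -> units [-0.019 -0.009  0.147]
```

```bash
python3 -m jog '[{"linear":[-0.02,0,0.04],"roll":0},{"linear":[0,0,0.04],"roll":0},{"linear":[0,0,0.03],"roll":0},{"linear":[0,0,0],"roll":0},{"linear":[0,0,0],"roll":0}]'
python3 -m jog '[{"linear":[0,0,0.03],"roll":0},{"linear":[0,0,0.03],"roll":0},{"linear":[0,0,0],"roll":0},{"linear":[0,0,0],"roll":0}]'
```

```text
time_s: 16.63
position: [0.6349, 0.0142, 0.0796]
tool_rot: [[0.931, 0.365, -0.0], [0.365, -0.931, 0.0], [-0.0, -0.0, -1.0]]
ft_force: [1.5, -0.3, -1.9]
grip_width: 0.0582
gripper_force: 64.9
time_s: 16.97
position: [0.6351, 0.0142, 0.0784]
tool_rot: [[0.931, 0.365, 0.001], [0.365, -0.931, -0.0], [0.001, 0.001, -1.0]]
ft_force: [-3.0, 0.7, 5.4]
grip_width: 0.058
gripper_force: 65.5
```

The sieve met the rim at the expected height (0.0784, with 0.0783 predicted). I'll release and go up.

```bash
python3 -m jog '[{"linear":[0,0,-0.02],"roll":0},{"linear":[0,0,0],"roll":0},{"linear":[0,0,0],"roll":0},{"linear":[0,0,0],"roll":0},{"linear":[0,0,0],"roll":0},{"linear":[0,0,0],"roll":0},{"linear":[0,0,0],"roll":0},{"linear":[0,0,0],"roll":0}]' 1
python3 -m jog '[{"linear":[0,0,-0.3],"roll":0},{"linear":[0,0,-0.6],"roll":0},{"linear":[0,0,-0.8],"roll":0},{"linear":[0,0,-0.8],"roll":0},{"linear":[0,0,-0.6],"roll":0},{"linear":[0,0,0],"roll":0},{"linear":[0,0,0],"roll":0},{"linear":[0,0,0],"roll":0}]'
python3 - <<'E'
from h import *
look('blue','w9',z=.105,s=90,v=30)
im=optics.get_image('scene'); cv2.imwrite('pics/s2.png',cv2.resize(im[190:310,220:340,::-1],None,fx=4,fy=4,interpolation=cv2.INTER_CUBIC))
rel(.455,.171,.2)
E
```

```text
time_s: 17.63
position: [0.635, 0.0142, 0.0781]
tool_rot: [[0.931, 0.365, -0.0], [0.365, -0.931, 0.0], [-0.0, -0.0, -1.0]]
ft_force: [0.1, 0.5, 0.0]
grip_width: 0.0849
gripper_force: 0.0
time_s: 18.3
position: [0.6345, 0.0142, 0.2011]
tool_rot: [[0.931, 0.365, -0.002], [0.365, -0.931, 0.0], [-0.002, -0.001, -1.0]]
ft_force: [0.0, -0.7, -0.8]
grip_width: 0.0856
gripper_force: 0.0
blue 315.3 235.1 6007.5 hull@z/2 [0.6358 0.0144 0.087 ]
pos [0.6344 0.0143 0.2005] yline -68.6 -> units [-2.748 -5.284  0.028]
```

View pics/s2.png

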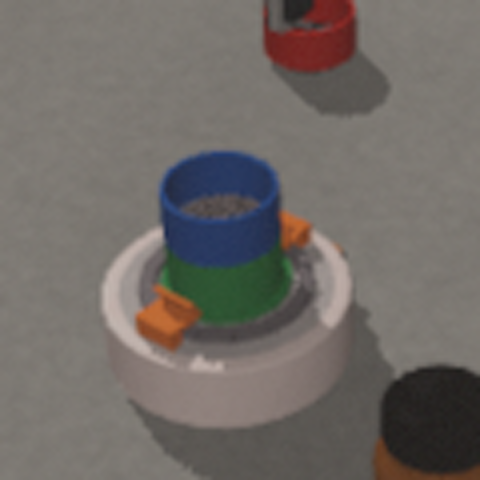

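Blue is level and nested at crop position (220,215), on the green pan, and both catches are closed. Next is yellow.

```bash
python3 -m jog '[{"linear":[-0.15,-0.3,0],"roll":0},{"linear":[-0.3,-0.6,0],"roll":0},{"linear":[-0.35,-0.7,0],"roll":0},{"linear":[-0.4,-0.75,0],"roll":0},{"linear":[-0.4,-0.75,0],"roll":0},{"linear":[-0.4,-0.75,0],"roll":0},{"linear":[-0.35,-0.7,0],"roll":0},{"linear":[-0.3,-0.5,0],"roll":0},{"linear":[-0.1,-0.23,0],"roll":0},{"linear":[0,0,0],"roll":0},{"linear":[0,0,0],"roll":0},{"linear":[0,0,0],"roll":0}]'
python3 - <<'E'
from h import *
cal,im=look('yellow','w10',s=110)
b=blobs(im,'yellow',300,s=110)[0]
p=plane(cal,b[0],b[1],.0215,True); print(p)
q=b[3][:,0]; print(q.min(0),q.max(0))
rel(p[0],p[1],.0085)
# blue reference with the same rule
im7=cv2.imread('pics/w7.png')[:,:,::-1].copy(); q=blobs(im7,'blue',300,s=90,v=30)[0]; print('blue ref',q[:2],q[3][:,0].min(0),q[3][:,0].max(0))
E
```

```text
time_s: 19.4
position: [0.4566, 0.17, 0.2018]
tool_rot: [[0.931, 0.364, -0.0], [0.364, -0.931, -0.0], [-0.0, 0.0, -1.0]]
ft_force: [-0.4, -0.5, -0.5]
grip_width: 0.085
gripper_force: 0.0
yellow 312.4 214.8 3839.5 hull@z/2 [0.4542 0.1713 0.018 ]
[0.45508112 0.1715768  0.0215    ]
[278 179] [347 250]
pos [0.4566 0.1699 0.2018] yline -68.7 -> units [-0.018 -0.053  4.832] 
blue ref (312.75034704147146, 214.06133958007982) [278 178] [347 249]
```

```bash
python3 -m jog '[{"linear":[0.02,-0.05,0.4],"roll":0},{"linear":[0,0,0.8],"roll":0},{"linear":[0,0,0.8],"roll":0},{"linear":[0,0,0.8],"roll":0},{"linear":[0,0,0.7],"roll":0},{"linear":[0,0,0.5],"roll":0},{"linear":[0,0,0.4],"roll":0},{"linear":[0,0,0.25],"roll":0},{"linear":[0,0,0.18],"roll":0},{"linear":[0,0,0],"roll":0},{"linear":[0,0,0],"roll":0},{"linear":[0,0,0],"roll":0}]'
python3 -m jog '[{"linear":[0,0,0],"roll":0},{"linear":[0,0,0],"roll":0},{"linear":[0,0,0],"roll":0},{"linear":[0,0,0],"roll":0},{"linear":[0,0,0],"roll":0},{"linear":[0,0,0],"roll":0},{"linear":[0,0,0],"roll":0},{"linear":[0,0,0],"roll":0},{"linear":[0,0,0],"roll":0},{"linear":[0,0,0],"roll":0}]' -1 60
cat >> h.py <<'E'
def rimrows(c,name,dz,**k):
    cal,im=look(c,name,amin=3000,**k); q=blobs(im,c,3000,**k)[0][3][:,0]
    g=cv2.cvtColor(im,cv2.COLOR_RGB2HSV)[:,312:319].mean(1)
    print('rows',q[:,1].min(),q[:,1].max(),'cols',q[:,0].min(),q[:,0].max()); print('V',[(r,int(g[r,2]),int(g[r,1])) for r in range(270,294,2)])
    rimx(q[:,1].max()-126,q[:,1].max()+.5,dz)
E
python3 - <<'E'
from h import *
rimrows('yellow','w11',.036-env.observe()['position'][2],s=110)
E
```

```text
time_s: 20.45
position: [0.4562, 0.1727, 0.0095]
tool_rot: [[0.931, 0.364, 0.001], [0.364, -0.931, 0.0], [0.001, 0.0, -1.0]]
ft_force: [-0.4, -0.2, -0.6]
grip_width: 0.0852
gripper_force: 0.0
time_s: 21.28
position: [0.4558, 0.1729, 0.0098]
tool_rot: [[0.931, 0.365, 0.001], [0.365, -0.931, 0.0], [0.001, 0.0, -1.0]]
ft_force: [-2.3, -0.0, 5.7]
grip_width: 0.057
gripper_force: 64.8
yellow 314.7 331.8 18506.0 hull@z/2 [0.4537 0.1721 0.018 ]
rows 253 407 cols 238 391
V [(270, 125, 198), (272, 126, 194), (274, 126, 195), (276, 125, 199), (278, 126, 199), (280, 128, 197), (282, 162, 205), (284, 172, 206), (286, 165, 209), (288, 134, 172), (290, 82, 45), (292, 84, 36)]
rim x mm 30.05 -29.85 mid [0.1  0.17]
```

```bash
python3 -m jog '[{"linear":[0,0,-0.3],"roll":0},{"linear":[0,0,-0.6],"roll":0},{"linear":[0,0,-0.8],"roll":0},{"linear":[0,0,-0.8],"roll":0},{"linear":[0,0,-0.8],"roll":0},{"linear":[0,0,-0.8],"roll":0},{"linear":[0,0,-0.4],"roll":0},{"linear":[0,0,0],"roll":0}]'
python3 -c "
from h import *
rel(.6375,.0153,.1078)"
```

```text
time_s: 22.0
position: [0.4568, 0.1731, 0.1927]
tool_rot: [[0.931, 0.365, 0.007], [0.365, -0.931, 0.001], [0.007, 0.002, -1.0]]
ft_force: [0.5, -0.1, -1.5]
grip_width: 0.0577
gripper_force: 64.3
pos [0.4568 0.1731 0.1927] yline -68.6 -> units [2.752 5.319 2.152]
```

```bash
python3 -m jog '[{"linear":[0.15,0.3,0],"roll":0},{"linear":[0.3,0.6,0],"roll":0},{"linear":[0.35,0.7,0],"roll":0},{"linear":[0.4,0.75,0],"roll":0},{"linear":[0.4,0.75,0],"roll":0},{"linear":[0.4,0.75,0],"roll":0},{"linear":[0.35,0.7,0],"roll":0},{"linear":[0.3,0.5,0],"roll":0},{"linear":[0.12,0.26,0],"roll":0},{"linear":[0,0,0],"roll":0},{"linear":[0,0,0],"roll":0},{"linear":[0,0,0],"roll":0}]'
python3 -c "
from h import *
rel(.6375,.0153,.1078)"
```

```text
time_s: 23.0
position: [0.6354, 0.0158, 0.1878]
tool_rot: [[0.931, 0.365, -0.002], [0.365, -0.931, 0.0], [-0.002, -0.001, -1.0]]
ft_force: [-0.1, 0.1, -1.9]
grip_width: 0.0569
gripper_force: 64.4
pos [0.6354 0.0158 0.1878] yline -68.6 -> units [0.047 0.033 2.001]
```

```bash
python3 -m jog '[{"linear":[0.03,0.03,0.3],"roll":0},{"linear":[0,0,0.5],"roll":0},{"linear":[0,0,0.45],"roll":0},{"linear":[0,0,0.3],"roll":0},{"linear":[0,0,0.12],"roll":0},{"linear":[0,0,0],"roll":0},{"linear":[0,0,0],"roll":0},{"linear":[0,0,0],"roll":0}]'
python3 -c "
from h import *
rel(.6375,.0153,.1078)"
```

```text
time_s: 23.67
position: [0.638, 0.015, 0.1233]
tool_rot: [[0.931, 0.365, 0.002], [0.365, -0.931, -0.0], [0.002, 0.001, -1.0]]
ft_force: [0.2, -0.1, -0.8]
grip_width: 0.0574
gripper_force: 64.4
pos [0.638  0.015  0.1233] yline -68.6 -> units [-0.011 -0.012  0.388]
```

```bash
python3 -m jog '[{"linear":[-0.01,-0.01,0.05],"roll":0},{"linear":[0,0,0.06],"roll":0},{"linear":[0,0,0.06],"roll":0},{"linear":[0,0,0.06],"roll":0},{"linear":[0,0,0.06],"roll":0},{"linear":[0,0,0.03],"roll":0},{"linear":[0,0,0],"roll":0},{"linear":[0,0,0],"roll":0}]'
python3 -m jog '[{"linear":[0,0,0.03],"roll":0},{"linear":[0,0,0.03],"roll":0},{"linear":[0,0,0.02],"roll":0},{"linear":[0,0,0],"roll":0},{"linear":[0,0,0],"roll":0}]'
```

```text
time_s: 24.33
position: [0.6372, 0.0151, 0.1093]
tool_rot: [[0.931, 0.365, -0.0], [0.365, -0.931, 0.0], [-0.0, -0.0, -1.0]]
ft_force: [-0.1, 0.7, -0.9]
grip_width: 0.0572
gripper_force: 64.4
time_s: 24.75
position: [0.6374, 0.0151, 0.1078]
tool_rot: [[0.931, 0.365, 0.002], [0.365, -0.931, -0.0], [0.002, 0.001, -1.0]]
ft_force: [-2.8, 0.8, 9.0]
grip_width: 0.0573
gripper_force: 65.6
```

Yellow is seated at the predicted 0.1078. I'll release it and go to red.

```bash
python3 -m jog '[{"linear":[0,0,-0.03],"roll":0},{"linear":[0,0,0],"roll":0},{"linear":[0,0,0],"roll":0},{"linear":[0,0,0],"roll":0},{"linear":[0,0,0],"roll":0},{"linear":[0,0,0],"roll":0},{"linear":[0,0,0],"roll":0},{"linear":[0,0,0],"roll":0}]' 1
python3 -m jog '[{"linear":[0,0,-0.3],"roll":0},{"linear":[0,0,-0.6],"roll":0},{"linear":[0,0,-0.7],"roll":0},{"linear":[0,0,-0.5],"roll":0},{"linear":[0,0,-0.2],"roll":0},{"linear":[0,0,0],"roll":0},{"linear":[0,0,0],"roll":0}]'
python3 -c "
from h import *
look('yellow','w12',z=.134,s=110)
rel(.463,-.2085,.2)"
```

```text
time_s: 25.42
position: [0.6372, 0.0151, 0.1073]
tool_rot: [[0.931, 0.365, -0.0], [0.365, -0.931, 0.0], [-0.0, -0.0, -1.0]]
ft_force: [0.5, -0.3, -1.5]
grip_width: 0.0855
gripper_force: 0.0
time_s: 26.0
position: [0.6369, 0.0151, 0.1983]
tool_rot: [[0.931, 0.365, -0.001], [0.365, -0.931, 0.0], [-0.001, -0.001, -1.0]]
ft_force: [-0.2, -0.0, -0.1]
grip_width: 0.0854
gripper_force: 0.0
yellow 315.3 255.3 7771.5 hull@z/2 [0.635  0.0139 0.116 ]
pos [0.6366 0.0151 0.1977] yline -68.6 -> units [-6.081  3.623 -0.05 ]
```

```bash
python3 -m jog '[{"linear":[-0.3,0.18,0],"roll":0},{"linear":[-0.5,0.3,0],"roll":0},{"linear":[-0.65,0.39,0],"roll":0},{"linear":[-0.7,0.42,0],"roll":0},{"linear":[-0.7,0.42,0],"roll":0},{"linear":[-0.7,0.42,0],"roll":0},{"linear":[-0.7,0.42,0],"roll":0},{"linear":[-0.7,0.42,0],"roll":0},{"linear":[-0.6,0.36,0],"roll":0},{"linear":[-0.4,0.22,0],"roll":0},{"linear":[-0.13,0.07,0],"roll":0},{"linear":[0,0,0],"roll":0}]'
python3 -m jog '[{"linear":[0,0,0],"roll":0},{"linear":[0,0,0],"roll":0}]' >/dev/null
python3 - <<'E'
from h import *
cal,im=look('red','w13',s=110)
b=blobs(im,'red',300,s=110)[0]
p=plane(cal,b[0],b[1],.0215,True); q=b[3][:,0]; print(p,q.min(0),q.max(0))
rel(p[0],p[1],.0085)
E
```

```text
time_s: 27.05
position: [0.4627, -0.209, 0.1983]
tool_rot: [[0.932, 0.363, -0.002], [0.363, -0.932, 0.001], [-0.001, -0.002, -1.0]]
ft_force: [-0.3, 0.6, -0.6]
grip_width: 0.0853
gripper_force: 0.0
red 312.2 216.4 3855.5 hull@z/2 [ 0.461  -0.2063  0.018 ]
[ 0.46184285 -0.20594663  0.0215    ] [278 180] [347 251]
pos [ 0.4641 -0.2076  0.199 ] yline -68.5 -> units [-0.037 -0.055  4.761]
```

```bash
python3 -m jog '[{"linear":[0,-0.05,0.4],"roll":0},{"linear":[0,0,0.8],"roll":0},{"linear":[0,0,0.8],"roll":0},{"linear":[0,0,0.8],"roll":0},{"linear":[0,0,0.7],"roll":0},{"linear":[0,0,0.5],"roll":0},{"linear":[0,0,0.4],"roll":0},{"linear":[0,0,0.25],"roll":0},{"linear":[0,0,0.1],"roll":0},{"linear":[0,0,0],"roll":0},{"linear":[0,0,0],"roll":0},{"linear":[0,0,0],"roll":0}]'
python3 -m jog '[{"linear":[0,0,0],"roll":0},{"linear":[0,0,0],"roll":0},{"linear":[0,0,0],"roll":0},{"linear":[0,0,0],"roll":0},{"linear":[0,0,0],"roll":0},{"linear":[0,0,0],"roll":0},{"linear":[0,0,0],"roll":0},{"linear":[0,0,0],"roll":0},{"linear":[0,0,0],"roll":0},{"linear":[0,0,0],"roll":0}]' -1 60
python3 - <<'E'
from h import *
rimrows('red','w14',.036-env.observe()['position'][2],s=110)
E
```

```text
time_s: 28.27
position: [0.4633, -0.2066, 0.01]
tool_rot: [[0.931, 0.365, 0.001], [0.365, -0.931, -0.001], [0.001, 0.001, -1.0]]
ft_force: [-0.8, -0.5, -0.0]
grip_width: 0.0854
gripper_force: 0.0
time_s: 29.1
position: [0.4631, -0.2067, 0.0106]
tool_rot: [[0.931, 0.365, 0.001], [0.365, -0.931, -0.001], [0.001, 0.001, -1.0]]
ft_force: [-1.7, 2.0, 12.3]
grip_width: 0.0585
gripper_force: 62.3
red 314.8 330.1 18379.5 hull@z/2 [ 0.4613 -0.2075  0.018 ]
rows 252 404 cols 237 392
V [(270, 111, 191), (272, 109, 199), (274, 109, 194), (276, 111, 189), (278, 110, 185), (280, 136, 197), (282, 153, 200), (284, 144, 205), (286, 135, 185), (288, 88, 61), (290, 71, 36), (292, 55, 49)]
rim x mm 30.84 -28.76 mid [1.04 0.14]
```

```bash
python3 -m jog '[{"linear":[0,0,-0.3],"roll":0},{"linear":[0,0,-0.6],"roll":0},{"linear":[0,0,-0.8],"roll":0},{"linear":[0,0,-0.8],"roll":0},{"linear":[0,0,-0.8],"roll":0},{"linear":[0,0,-0.8],"roll":0},{"linear":[0,0,-0.7],"roll":0},{"linear":[0,0,-0.3],"roll":0},{"linear":[0,0,0],"roll":0}]'
python3 -c "
from h import *
rel(.6368,.015,.1376)"
```

```text
time_s: 29.9
position: [0.4636, -0.2071, 0.2164]
tool_rot: [[0.931, 0.365, 0.005], [0.365, -0.931, -0.004], [0.003, 0.005, -1.0]]
ft_force: [-0.1, -0.2, -0.4]
grip_width: 0.0583
gripper_force: 64.7
pos [ 0.4636 -0.2071  0.2164] yline -68.6 -> units [ 6.052 -3.602  1.969]
```

```bash
python3 -m jog '[{"linear":[0.3,-0.18,0],"roll":0},{"linear":[0.5,-0.3,0],"roll":0},{"linear":[0.65,-0.39,0],"roll":0},{"linear":[0.7,-0.42,0],"roll":0},{"linear":[0.7,-0.42,0],"roll":0},{"linear":[0.7,-0.42,0],"roll":0},{"linear":[0.7,-0.42,0],"roll":0},{"linear":[0.7,-0.42,0],"roll":0},{"linear":[0.6,-0.36,0],"roll":0},{"linear":[0.4,-0.2,0],"roll":0},{"linear":[0.1,-0.07,0],"roll":0},{"linear":[0,0,0],"roll":0}]'
python3 -m jog '[{"linear":[0,0,0],"roll":0},{"linear":[0,0,0],"roll":0}]' >/dev/null
python3 -c "
from h import *
rel(.6368,.015,.1376)"
```

```text
time_s: 30.9
position: [0.6355, 0.0167, 0.2115]
tool_rot: [[0.931, 0.366, -0.003], [0.366, -0.931, 0.0], [-0.002, -0.001, -1.0]]
ft_force: [-0.3, -0.6, -1.8]
grip_width: 0.0588
gripper_force: 64.7
pos [0.635  0.0147 0.213 ] yline -68.7 -> units [0.046 0.011 1.884]
```

```bash
python3 -m jog '[{"linear":[0.03,0.01,0.3],"roll":0},{"linear":[0,0,0.4],"roll":0},{"linear":[0,0,0.4],"roll":0},{"linear":[0,0,0.3],"roll":0},{"linear":[0,0,0.15],"roll":0},{"linear":[0,0,0],"roll":0},{"linear":[0,0,0],"roll":0},{"linear":[0,0,0],"roll":0}]'
python3 -c "
from h import *
rel(.6368,.015,.1376)"
```

```text
time_s: 31.73
position: [0.6372, 0.0154, 0.1524]
tool_rot: [[0.931, 0.364, 0.002], [0.364, -0.931, -0.0], [0.001, 0.001, -1.0]]
ft_force: [-0.8, -0.3, -0.3]
grip_width: 0.0581
gripper_force: 64.7
pos [0.6372 0.0154 0.1524] yline -68.6 -> units [-0.014  0.006  0.37 ]
```

```bash
python3 -m jog '[{"linear":[-0.01,0,0.05],"roll":0},{"linear":[0,0,0.06],"roll":0},{"linear":[0,0,0.06],"roll":0},{"linear":[0,0,0.06],"roll":0},{"linear":[0,0,0.05],"roll":0},{"linear":[0,0,0.03],"roll":0},{"linear":[0,0,0],"roll":0},{"linear":[0,0,0],"roll":0}]'
python3 -m jog '[{"linear":[0,0,0.03],"roll":0},{"linear":[0,0,0.03],"roll":0},{"linear":[0,0,0.02],"roll":0},{"linear":[0,0,0],"roll":0},{"linear":[0,0,0],"roll":0}]'
```

```text
time_s: 32.4
position: [0.6365, 0.0157, 0.1389]
tool_rot: [[0.931, 0.365, -0.0], [0.365, -0.931, 0.0], [-0.0, -0.0, -1.0]]
ft_force: [0.1, -0.3, -0.9]
grip_width: 0.0587
gripper_force: 64.7
time_s: 32.82
position: [0.6369, 0.0157, 0.1375]
tool_rot: [[0.931, 0.365, 0.002], [0.365, -0.931, -0.0], [0.002, 0.001, -1.0]]
ft_force: [-3.0, 1.0, 9.0]
grip_width: 0.0584
gripper_force: 65.7
```

```bash
python3 -m jog '[{"linear":[0,0,-0.03],"roll":0},{"linear":[0,0,0],"roll":0},{"linear":[0,0,0],"roll":0},{"linear":[0,0,0],"roll":0},{"linear":[0,0,0],"roll":0},{"linear":[0,0,0],"roll":0},{"linear":[0,0,0],"roll":0},{"linear":[0,0,0],"roll":0}]' 1
python3 -m jog '[{"linear":[0,0,-0.3],"roll":0},{"linear":[0,0,-0.6],"roll":0},{"linear":[0,0,-0.7],"roll":0},{"linear":[0,0,-0.6],"roll":0},{"linear":[0,0,-0.2],"roll":0},{"linear":[0,0,0],"roll":0},{"linear":[0,0,0],"roll":0}]'
python3 - <<'E'
from h import *
im=optics.get_image('scene'); cv2.imwrite('pics/s3.png',cv2.resize(im[150:360,200:480,::-1],None,fx=2.8,fy=2.8,interpolation=cv2.INTER_CUBIC))
E
```

```text
time_s: 33.48
position: [0.6365, 0.0157, 0.1368]
tool_rot: [[0.931, 0.365, -0.0], [0.365, -0.931, 0.0], [-0.0, -0.0, -1.0]]
ft_force: [-1.0, -0.1, -0.1]
grip_width: 0.0852
gripper_force: 0.0
time_s: 34.07
position: [0.6363, 0.0157, 0.232]
tool_rot: [[0.931, 0.365, -0.001], [0.365, -0.931, 0.0], [-0.001, -0.001, -1.0]]
ft_force: [0.5, 0.1, -0.6]
grip_width: 0.0851
gripper_force: 0.0
```

View pics/s3.png

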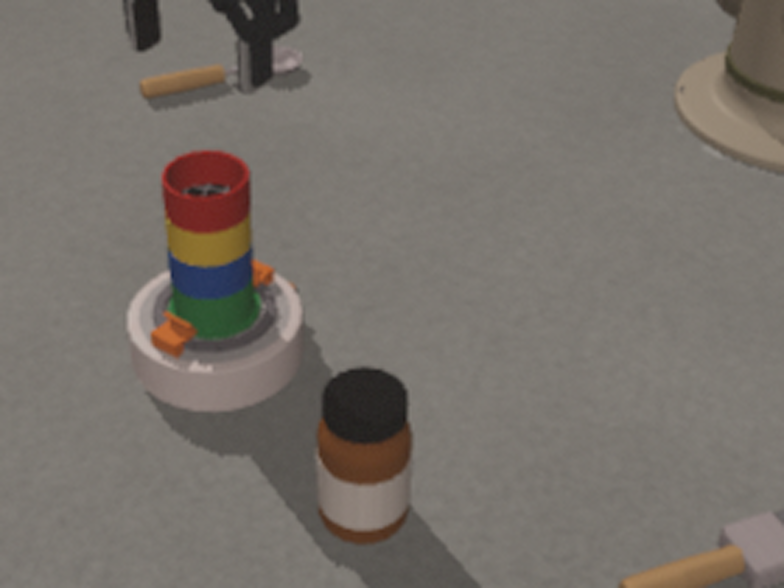

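The picture shows a straight, level stack of green, blue, yellow and red at (208,245). The catches are closed at (172,335) and (262,273), and the jar, brush and scoop are undisturbed. The gripper is open and clear.

```bash
python3 -c "
from rig import env
print(env.close_job())"
```

```text
the job is handed in; nothing more can be done
None
```

The job is handed in: the pan is latched under both catches, blue, yellow and red are nested level on it in that order, the gripper is open and clear, and the jar, brush and scoop were left untouched (about 34 s robot time).

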